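Free the air tube from its push-fit with the release fork

ROBOT

A 6-joint arm with a two-finger parallel gripper is mounted at the origin on the work surface. World frame = base frame: x ahead of the robot, y to its left, z up, the work surface at z = 0. Lengths are in m, angles in rad, forces in N, time in s.
With the tool pointing down it reaches from about 0.25 to 0.725 m from the base axis. Payload 4 kg.
Tool frame: the origin (TCP) lies at the very end of the fingers, on their centre line; the grasp point (between the pads) lies 19 mm behind it; z points along the fingers, y is the line along which they close (so a half turn about z gives the same grasp; the last joint's range is limited). The gripper opens to 85 mm and grips with 20 to 120 N. Pads are 22 mm wide; open, the fingers measure 114 mm over their backs; the gripper's body (76 mm by 85 mm) begins 54 mm behind the grasp point. The pads swing forward as they close: fully open they stand 13 mm farther back than shut.
Start: joints at [-1.151, 0.241, 0.005, 1.335, 0, 1.571], TCP at [0.204, -0.457, 0.231] pointing down, gripper open.
Joint ranges: [-2.72, 2.72], [-1.05, 1.87], [-1.09, 1.28], [-1.99, 2.15], [-1.42, 1.44], [-3.14, 3.14]. Speed limits (rad/s): [2.79, 2.79, 3.14, 3.14, 3.14, 3.14].

INTERFACE

Orientations are given as a unit quaternion [x, y, z, w].
In Python, from rig import telemetry, eyes, bot gives the robot as it stands.
- The arm moves only by the tool servo_tool, never from a script. Its arguments are lists of equal length, an entry for each row: "offset": the shift along the tool's x, y, z in m, a list of three; "twist": the turn, a rotation vector about the tool's x, y, z in degrees, a list of three; "hand": the finger opening in m, from 0 to 0.0854. In form: {"offset": [[tx, ty, tz], ...], "twist": [[rx, ry, rz], ...], "hand": [hand, ...]}. A call has exactly 10 rows; each row is the pose to reach, as a shift and turn from the pose commanded when the call began, along the tool's axes at that moment; what a row does not reach only later rows make up. A row lasts 1/12 s, in which the tool goes at most 41.7 mm and 7.16 degrees, less where a joint would pass 70% of its speed; a pose out of reach is approached as far as the arm can. A call with a gripper value outside its range is refused whole. The fingers move at their own pace and stop on an object; the grip force is fixed at half the most. Time passes only in rows, so rows that repeat a pose let the fingers close, or fill a call up. It gives the time, the measured TCP pose, the force, the opening and the grip force at its end, in the units of the state.
- telemetry.observe(): the state, without advancing time (a new reading comes with each control period).
- eyes.grab_frame(name): name is "side" or "top"; returns the picture (480x640x3 uint8, red, green, blue); there is no depth.
- eyes.camera_params(name): a dict with "intrinsics" (3x3 intrinsics, pixels), "R" (3x3) and "t" (3): a world point X has camera coordinates R X + t. Camera axes: x right, y down, z forward; pixel columns grow to the right and rows downward; lengths in m; the calibration is good to about 2 mm. A picture is of the moment at which its call begins. camera_params takes no time and is no camera call.
- bot.close_job(): hands the job in; it is judged then, once.
The state is a dict: "clock": time; "joint_positions": joint angles; "qd": joint speeds; "joint_torque": joint torques, N m; "position": TCP position; "orientation": TCP orientation; "force": force on the tool from outside, world axes, zero at the start; "wrist_torque": the same for the moment, N m; "width": finger opening in m; "grip_force": force on a finger pad.
Only numpy, scipy, OpenCV 4.12 (cv2) and the standard library are available. Lean on these libraries where they do the work, as an engineer would, in place of code of your own. Each camera call takes 0.05 s, during which the arm holds its last target. There are 200 camera calls.

TASK

Take the orange-banded tube out of the push-fit with the orange collet ring. Slide the yellow release fork in under the steel rails, its flat top against their undersides, and press it in gently until it wedges the ring firmly down to its stop; let go, and with the fork staying there draw the tube straight up (never tug hard at it while it is locked) and stand it in the empty hole of the grey nozzle stand. Leave the fork wedged in place and everything else on the bench undisturbed.

Things in the scene. Friction and masses are not known exactly. Their poses are not given: they have to be found in the camera images.
- fitting: The fitting to work on (orange collet ring), fixed: base 80 x 74 x 20 mm, black fitting body 33 mm across up to 54 mm, two steel keeper rails over it (see collet_axis). Origin on the tube's axis at table height; x axis is the way the fork goes in (entering from the -x side, under the rails), z up. The neighbour with the blue ring looks alike.
- collet_axis (a point): On the tube's axis at the top of the raised collet ring (33 mm across), 66 mm above the table. The ring goes down 5.2 mm to a firm stop against a spring of 3 N plus 1 N per mm; then the tube is free. Keeper rails over it: 19 mm slot, 6 mm thick, reaching 18 mm before and behind the axis, on walls 42 mm apart inside; their undersides lie at some 72 to 80 mm, set by hand, not measured.
- tooth_l: One of the two hidden steel teeth inside the fitting, 41 mm above the table, that hold the locked tube by a groove (it can then rise only 1.5 mm); a pull of more than 15 N on a tooth breaks it.
- tooth_r: The other hidden tooth.
- tube_grip (a point): On the axis of the aluminium tube with orange band (14 mm across, 150 mm long, 60 g, upright in the fitting), 115 mm above its foot, 35 mm below its top: the place to grip. z axis up along the tube. At the start 135 mm above the table. It must rise over 60 mm to clear the keeper. Seals drag 2 to 8 N over the first 10 mm.
- tube_foot (a point): Centre of the tube's foot (its lower end), 20 mm above the table at the start.
- fork_grip (a point): Middle of the upright handle of the yellow release fork (90 g) lying on the table: handle 14 mm wide, 36 mm high (this point half-way up), reaching 35 mm behind this point and 45 mm ahead. x axis points to the tine tips, z up. Pushing it in takes 3 to 12 N until the ring is on its stop, then the force climbs fast; a final push of about 16 N wedges it firmly and it stays by itself.
- fork_tip (a point): Top of the fork's tine tips, mid-way between them: 129 mm ahead of and 12 mm above the handle point. Tines 72 mm long, 34 mm wide over both, 19 mm slot between for the tube, tops flat and level; a wedge from below: 3 mm thick at the tips, 10 mm 14 mm back, then growing 2 mm per 10 mm to 20 mm 67 mm back. More than 25 N between fork and ring cracks the ring.
- hole (a point): Centre of the mouth of the empty hole (23 mm across, 45 mm deep) in the fixed grey nozzle stand (64 x 130 x 55 mm); the mouth is 55 mm above the table. z up. A short brass nozzle, 79 mm high, stands in the same stand 65 mm away along its -y axis.
- neighbour: The fixed look-alike fitting with a blue ring and a blue-banded tube (top 170 mm above the table), origin on its tube's axis at table height; leave alone.
- phone: Opened phone, 150 x 72 x 8 mm, lying flat; origin at the centre of its underside; leave alone.
- screwdriver: Screwdriver, 150 mm, lying flat; leave alone.
- jar: Small white jar, red lid, 44 mm across, 30 mm high; origin at the centre of its underside; leave alone.
- flux: Green bottle with white cap, 40 mm across, 100 mm high; origin at the centre of its underside; leave alone.
- screwtray: White divided screw tray 70 x 100 x 18 mm; origin at the centre of its underside; leave alone.
- magnetblock: Yellow block 40 x 30 x 14 mm; origin at the centre of its underside; leave alone.
Things that resemble listed ones, but are neither listed nor needed, are in the scene too. Several things look just like the part that bears fork_grip: the one meant starts farthest to the robot's right.

How it is judged:
By the outcome, as a careful person would: the job done as asked, in the order asked, and still so for the second after the job is handed in, with the robot touching nothing.
It also fails if it takes over 72 s, if anything falls off the work surface, if the arm or the gripper's body presses on something with over 40 N, if the wrist force passes 120 N, or if a joint passes its speed limit or range.

## Working session

There is one attempt and no reset: what is moved stays moved. The work goes in short steps, Python scripts to look and compute and a tool call to move; the robot and the scene stay as the last step left them, time stands still between calls to the robot, and variables do not carry over. Pictures are saved under pics/ and viewed, at most 10 in all, crops included, and the job is handed in when it is done.

Besides the shell and the picture viewer there is one more tool, called after "Emit:" by a JSON object that holds its "name" and its "arguments". servo_tool: Moves the arm, as the interface text tells. Its arguments: {"type":"object","properties":{"offset":{"type":"array"},"twist":{"type":"array"},"hand":{"type":"array"}},"required":["offset","twist","hand"]}

```bash
mkdir -p pics; ls; python3 - <<'E'
from rig import telemetry, eyes, bot
import cv2
for n in("top","side"):
    f=eyes.grab_frame(n); cv2.imwrite(f"pics/{n}0.png",f[:,:,::-1]); p=eyes.camera_params(n); print(n,p)
print(telemetry.observe())
E
```

```text
pics
top {'intrinsics': array([[479.55972728,   0.        , 329.52255851],
       [  0.        , 479.55972728, 239.55677982],
       [  0.        ,   0.        ,   1.        ]]), 'R': array([[-1.51474151e-02, -9.99885228e-01,  2.95769156e-04],
       [-9.83890394e-01,  1.48524082e-02, -1.78154703e-01],
       [ 1.78129863e-01, -2.98958767e-03, -9.84002446e-01]]), 't': array([0.02488569, 0.51202215, 1.03993541])}
side {'intrinsics': array([[519.65764884,   0.        , 322.03167874],
       [  0.        , 519.65764884, 237.11499554],
       [  0.        ,   0.        ,   1.        ]]), 'R': array([[ 0.99979729, -0.01908893,  0.00640202],
       [-0.01015481, -0.75265733, -0.65833412],
       [ 0.01738542,  0.65813566, -0.75269861]]), 't': array([-0.47668004,  0.0845213 ,  1.09085166])}
{'clock': 0.1, 'joint_positions': array([-1.15098931e+00,  2.41327672e-01,  3.86040823e-03,  1.33518820e+00,
       -6.24713500e-06,  1.57076706e+00]), 'qd': array([ 1.44582284e-03, -1.87245604e-03,  1.39136173e-03, -9.04010068e-05,
       -8.17181739e-04, -2.05028690e-03]), 'joint_torque': array([ 2.18228483e-04, -3.73137546e+01,  2.53010255e+01,  1.08465398e-02,
       -1.52781222e-04, -1.49734412e-06]), 'position': array([ 0.20356208, -0.45607308,  0.2305075 ]), 'orientation': array([ 9.78047553e-01,  2.08379751e-01, -1.96731356e-04, -9.08515630e-04]), 'force': array([-0.2230295 , -0.15653988, -0.0246184 ]), 'wrist_torque': array([-0.01926454,  0.02798357,  0.00682751]), 'grip_force': 0.0, 'width': 0.08559538678591488}
```

View pics/top0.png

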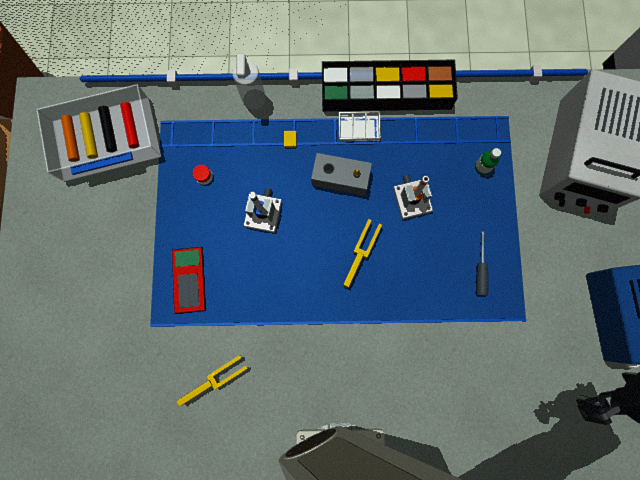

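View pics/side0.png

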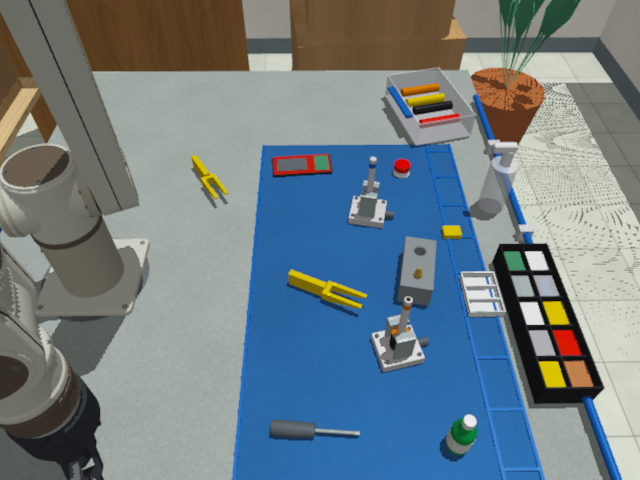

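Two forks: A at top px (363,253) / side (327,290), and B at top (213,380) / side (209,180). A lies farther right (smaller y) for the robot, so A is the one meant. I'll confirm with an enlarged crop, which also shows the fitting.

```bash
python3 - <<'E'
import cv2,numpy as np
t=cv2.imread("pics/top0.png");s=cv2.imread("pics/side0.png")
a=cv2.resize(t[140:300,300:460],(600,600),interpolation=cv2.INTER_CUBIC)
cv2.imwrite("pics/topc.png",a)
b=cv2.resize(s[225:385,270:450],None,fx=3.75,fy=3.75,interpolation=cv2.INTER_CUBIC)[:600]
cv2.imwrite("pics/sidec.png",b)
E
```

```text
(no output)
```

View pics/topc.png

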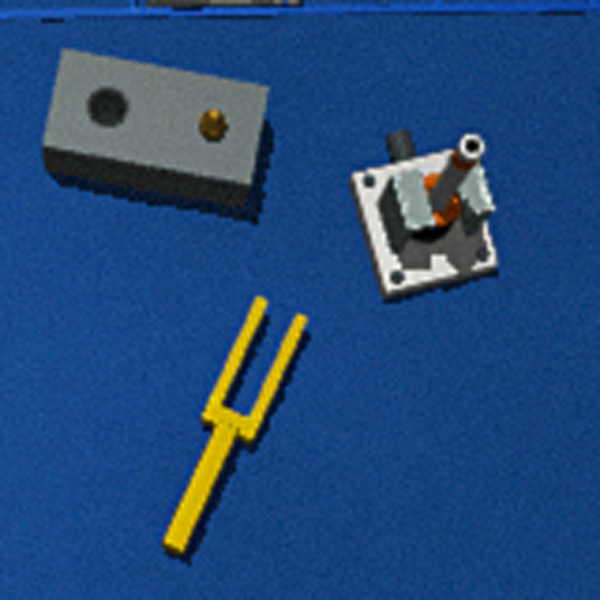

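View pics/sidec.png

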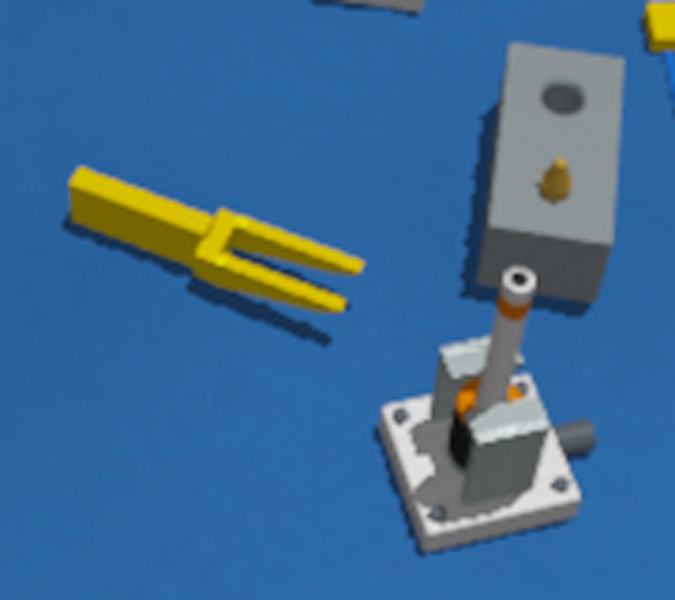

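Fork A has two bright tines with tips at top px ≈(369,220) and (380,225), and its rear end at ≈(347,285). The orange-ring fitting has its tube top at ≈(425.6,179). Its slot runs away from the robot, so the fork enters from the near side. The hole is at ≈(328,168) and the nozzle at ≈(356,173).

```bash
cat > h.py <<'E'
import cv2,numpy as np
from rig import telemetry,eyes,bot
from scipy.spatial.transform import Rotation as Ro
P={n:eyes.camera_params(n) for n in("top","side")}
def ray(n,uv,z):
    p=P[n];uv=np.atleast_2d(uv).astype(float)
    d=np.c_[uv,np.ones(len(uv))]@np.linalg.inv(p["intrinsics"]).T@p["R"]
    c=-p["R"].T@p["t"]
    return c+d*((z-c[2])/d[:,2])[:,None]
def rect(n,mask,z):
    cs,_=cv2.findContours(mask.astype(np.uint8),cv2.RETR_EXTERNAL,cv2.CHAIN_APPROX_NONE)
    c=max(cs,key=cv2.contourArea)[:,0]
    w=ray(n,c,z)[:,:2]
    return w,cv2.boxPoints(cv2.minAreaRect((w*1000).astype(np.float32)))
def move(tgt,R=None):
    s=telemetry.observe();R0=Ro.from_quat(s["orientation"])
    print("offset mm",np.round(R0.inv().apply(np.array(tgt)-s["position"])*1000,1))
    if R is not None: print("twist deg",np.round((R0.inv()*R).as_rotvec(degrees=True),2))
E
python3 - <<'E'
from h import *
for n,o in(("top",(300,140)),("side",(270,225))): print(n,"cam",-P[n]["R"].T@P[n]["t"])
cr=lambda o,u,v:np.array([(u+.5)/3.75-.5+o[0],(v+.5)/3.75-.5+o[1]])
T,S=(300,140),(270,225)
for nm,a,b,z in(("tubetop",(471,147),(518,281),.170),("hole",(107,106),(563,98),.055),("tip1",(260,300),(345,304),.030),("tip2",(302,318),(359,266),.030)):
    print(nm,ray("top",cr(T,*a),z)[0].round(4),ray("side",cr(S,*b),z)[0].round(4))
for n,box in(("top",(330,200,400,300)),("side",(275,255,380,325))):
    im=cv2.imread(f"pics/{n}0.png");hsv=cv2.cvtColor(im,cv2.COLOR_BGR2HSV)
    x0,y0,x1,y1=box
    for vmin in(80,190):
        m=np.zeros(im.shape[:2],bool);m[y0:y1,x0:x1]=True
        m&=(abs(hsv[...,0].astype(int)-26)<9)&(hsv[...,1]>120)&(hsv[...,2]>vmin)
        w,b=rect(n,m,.032);e=np.linalg.norm(b-np.roll(b,1,0),axis=1)
        print(n,vmin,m.sum(),"box",b.round(1).tolist(),e.round(1))
for n,box in(("top",(380,170,450,230)),("side",(365,315,435,380))):
    im=cv2.imread(f"pics/{n}0.png");hsv=cv2.cvtColor(im,cv2.COLOR_BGR2HSV)
    x0,y0,x1,y1=box;m=np.zeros(im.shape[:2],bool);m[y0:y1,x0:x1]=True
    m&=(hsv[...,1]<40)&(hsv[...,2]>170)
    w,b=rect(n,m,.02);e=np.linalg.norm(b-np.roll(b,1,0),axis=1);print(n,"base",b.round(1).tolist(),e.round(1),b.mean(0))
E
```

```text
top cam [0.31890708 0.02038705 1.11451078]
side cam [ 0.4584768  -0.66341211  0.87977749]
tubetop [ 0.6133 -0.1805  0.17  ] [ 0.6132 -0.1811  0.17  ]
hole [0.6788 0.0178 0.055 ] [0.6786 0.0176 0.055 ]
tip1 [ 0.5607 -0.0749  0.03  ] [ 0.5519 -0.099   0.03  ]
tip2 [ 0.549  -0.1005  0.03  ] [ 0.5609 -0.0752  0.03  ]
top 80 514 box [[400.8999938964844, -32.900001525878906], [547.7999877929688, -103.9000015258789], [562.7999877929688, -72.9000015258789], [415.8999938964844, -1.899999976158142]] [ 34.5 163.1  34.5 163.1]
top 190 397 box [[403.3999938964844, -32.20000076293945], [548.4000244140625, -102.4000015258789], [562.2999877929688, -73.5999984741211], [417.29998779296875, -3.4000000953674316]] [ 32.  161.1  32.  161.1]
side 80 1106 box [[395.1000061035156, -46.0], [544.5999755859375, -113.80000305175781], [563.4000244140625, -72.19999694824219], [413.8999938964844, -4.400000095367432]] [ 45.7 164.2  45.7 164.2]
side 190 418 box [[401.3999938964844, -32.70000076293945], [548.2000122070312, -103.9000015258789], [562.4000244140625, -74.5], [415.6000061035156, -3.4000000953674316]] [ 32.6 163.2  32.6 163.2]
top base [[567.7999877929688, -154.6999969482422], [582.0999755859375, -215.1999969482422], [657.7000122070312, -197.3000030517578], [643.5, -136.89999389648438]] [77.7 62.1 77.7 62.1] [ 612.7869  -176.01347]
side base [[575.0, -189.10000610351562], [584.0999755859375, -225.60000610351562], [660.7999877929688, -206.5], [651.7000122070312, -169.89999389648438]] [79.1 37.7 79.1 37.7] [ 617.881   -197.77309]
```

Emit:
{"name": "servo_tool", "arguments": {"offset": [[0.02,-0.014,0],[0.04,-0.028,0],[0.06,-0.042,0],[0.08,-0.056,0],[0.1,-0.07,0],[0.12,-0.084,0],[0.14,-0.098,0],[0.16,-0.112,0],[0.18,-0.126,0],[0.2,-0.14,0]], "twist": [[0,0,-6.5],[0,0,-13],[0,0,-19.5],[0,0,-26],[0,0,-32.5],[0,0,-39],[0,0,-45.5],[0,0,-52],[0,0,-58.5],[0,0,-65]], "hand": [0.085,0.085,0.085,0.085,0.085,0.085,0.085,0.085,0.085,0.085]}}

```text
clock: 0.93
position: [0.3295, -0.246, 0.231]
orientation: [0.711, 0.703, -0.0, -0.0]
force: [0.8, 0.2, 0.2]
width: 0.0849
grip_force: 0.0
```

```bash
cat >> h.py <<'E'
def down(yaw): # tool down, tool x at yaw deg
    return Ro.from_euler("z",yaw,degrees=True)*Ro.from_euler("x",180,degrees=True)
E
python3 - <<'E'
from h import *
print(telemetry.observe()["joint_positions"].round(3))
move((.4534,-.0385,.10),down(154.15))
E
```

```text
[-0.641  0.065 -0.206  1.301  0.     0.941]
offset mm [208.8 121.7 131. ]
twist deg [-2.000e-02 -4.000e-02 -6.479e+01]
```

Emit:
{"name": "servo_tool", "arguments": {"offset": [[0.021,0.0122,0.013],[0.042,0.0244,0.026],[0.063,0.0366,0.039],[0.084,0.0488,0.052],[0.105,0.061,0.065],[0.126,0.0732,0.078],[0.147,0.0854,0.091],[0.168,0.0976,0.104],[0.189,0.1098,0.117],[0.2088,0.1217,0.13]], "twist": [[0,0,-6.5],[0,0,-13],[0,0,-19.5],[0,0,-26],[0,0,-32.5],[0,0,-39],[0,0,-45.5],[0,0,-52],[0,0,-58.5],[0,0,-64.8]], "hand": [0.085,0.085,0.085,0.07,0.06,0.05,0.05,0.05,0.05,0.05]}}

```text
clock: 1.77
position: [0.4546, -0.0392, 0.1004]
orientation: [0.223, 0.975, -0.0, -0.0]
force: [0.2, -0.8, 0.1]
width: 0.0495
grip_force: 0.0
```

```bash
python3 - <<'E'
from h import *
move((.4534,-.0385,.006),down(154.15));
for n in("top","side"): cv2.imwrite(f"pics/{n}1.png",eyes.grab_frame(n)[:,:,::-1])
a=cv2.imread("pics/side1.png")[200:360,240:440];cv2.imwrite("pics/s1.png",cv2.resize(a,(750,600)))
E
```

```text
offset mm [ 1.3  0.1 94.4]
twist deg [-0.01 -0.04  0.04]
```

View pics/s1.png

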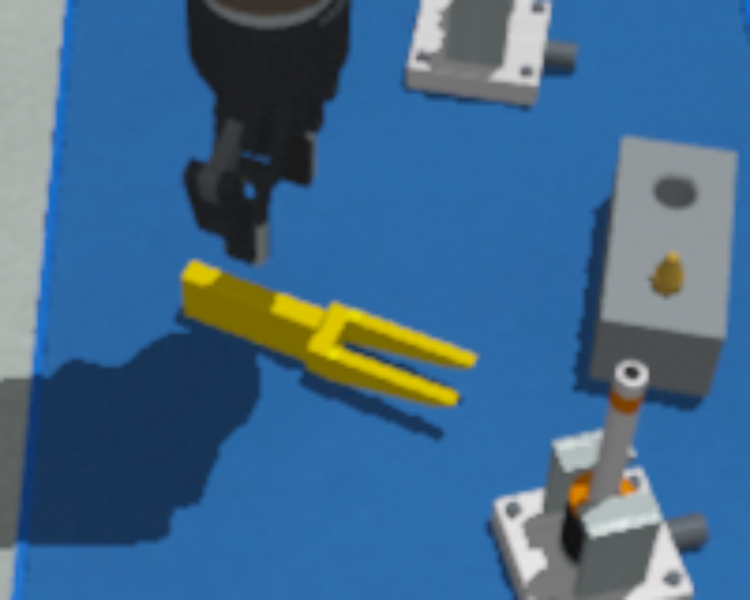

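The fingers straddle the middle of the fork handle, with crop px ≈(240,200) above the handle at ≈(250,300). I'll go down and grip.

Emit:
{"name": "servo_tool", "arguments": {"offset": [[0.001,0,0.02],[0.001,0,0.04],[0.001,0,0.06],[0.001,0,0.08],[0.001,0,0.09],[0.001,0,0.094],[0.001,0,0.094],[0.001,0,0.094],[0.001,0,0.094],[0.001,0,0.094]], "twist": [[0,0,0],[0,0,0],[0,0,0],[0,0,0],[0,0,0],[0,0,0],[0,0,0],[0,0,0],[0,0,0],[0,0,0]], "hand": [0.05,0.05,0.05,0.05,0.05,0.05,0.03,0.01,0.0,0.0]}}

```text
clock: 2.7
position: [0.4546, -0.0402, 0.0084]
orientation: [0.226, 0.974, 0.0, 0.001]
force: [0.1, -0.9, 2.7]
width: 0.0126
grip_force: 59.3
```

Emit:
{"name": "servo_tool", "arguments": {"offset": [[0,0,0],[0,0,0],[0,0,0],[0,0,0],[0,0,-0.01],[0,0,-0.03],[0,0,-0.06],[0,0,-0.08],[0,0,-0.08],[0,0,-0.08]], "twist": [[0,0,0],[0,0,0],[0,0,0],[0,0,0],[0,0,0],[0,0,0],[0,0,0],[0,0,0],[0,0,0],[0,0,0]], "hand": [0.0,0.0,0.0,0.0,0.0,0.0,0.0,0.0,0.0,0.0]}}

```text
clock: 3.53
position: [0.4546, -0.0401, 0.0883]
orientation: [0.226, 0.974, 0.0, 0.001]
force: [0.6, 0.2, -1.2]
width: 0.0129
grip_force: 58.8
```

```bash
python3 - <<'E'
from h import *
move((.4607,-.2177,.0883),down(193.6))
E
```

```text
offset mm [-8.380e+01 -1.567e+02  1.000e-01]
twist deg [ 1.000e-02  1.800e-01 -3.975e+01]
```

Emit:
{"name": "servo_tool", "arguments": {"offset": [[-0.01,-0.02,0],[-0.02,-0.0374,0],[-0.03,-0.0561,0],[-0.04,-0.0748,0],[-0.05,-0.0935,0],[-0.06,-0.1122,0],[-0.07,-0.131,0],[-0.08,-0.15,0],[-0.0838,-0.1567,0],[-0.0838,-0.1567,0]], "twist": [[0,0,-5],[0,0,-10],[0,0,-15],[0,0,-20],[0,0,-25],[0,0,-30],[0,0,-35],[0,0,-39.7],[0,0,-39.7],[0,0,-39.7]], "hand": [0.0,0.0,0.0,0.0,0.0,0.0,0.0,0.0,0.0,0.0]}}

```text
clock: 4.37
position: [0.4588, -0.2187, 0.0857]
orientation: [-0.116, 0.993, 0.001, -0.001]
force: [-0.4, 0.4, -0.8]
width: 0.0133
grip_force: 58.9
```

```bash
python3 - <<'E'
from h import *
s=telemetry.observe();print(s["position"].round(4),Ro.from_quat(s["orientation"]).as_matrix()[:,0].round(4))
cs=[]
for n,b in(("top",(360,190,480,280)),("side",(280,280,450,400))):
    im=eyes.grab_frame(n)[:,:,::-1];cv2.imwrite(f"pics/{n}2.png",im)
    x0,y0,x1,y1=b;cs.append(cv2.resize(im[y0:y1,x0:x1],(600,300 if n=="x" else int(600*(y1-y0)/(x1-x0)))))
    hsv=cv2.cvtColor(np.ascontiguousarray(im),cv2.COLOR_BGR2HSV);m=np.zeros(im.shape[:2],bool);m[y0:y1,x0:x1]=True
    m&=(abs(hsv[...,0].astype(int)-26)<9)&(hsv[...,1]>120)&(hsv[...,2]>190)
    w,bx=rect(n,m,.110);print(n,bx.round(1).tolist())
cv2.imwrite("pics/c2.png",cv2.resize(np.vstack(cs),None,fx=.67,fy=.67))
E
```

```text
[ 0.4588 -0.2187  0.0857] [-0.9731 -0.2302  0.0019]
top [[484.29998779296875, -194.89999389648438], [488.20001220703125, -209.39999389648438], [567.2000122070312, -187.60000610351562], [563.2000122070312, -173.1999969482422]]
side [[472.8999938964844, -196.89999389648438], [480.70001220703125, -229.5], [571.0999755859375, -207.8000030517578], [563.2999877929688, -175.1999969482422]]
```

View pics/c2.png

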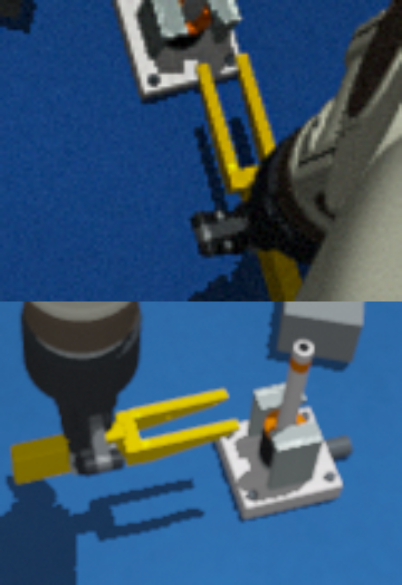

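Emit:
{"name": "servo_tool", "arguments": {"offset": [[0,0,0.005],[0,0,0.01],[0,0,0.015],[0,0,0.02],[0,0,0.025],[0,0,0.03],[0,0,0.034],[0,0,0.036],[0,0,0.036],[0,0,0.036]], "twist": [[0,0,0],[0,0,0],[0,0,0],[0,0,0],[0,0,0],[0,0,0],[0,0,0],[0,0,0],[0,0,0],[0,0,0]], "hand": [0.0,0.0,0.0,0.0,0.0,0.0,0.0,0.0,0.0,0.0]}}

```text
clock: 5.3
position: [0.4597, -0.2177, 0.0512]
orientation: [-0.118, 0.993, 0.0, -0.0]
force: [-0.1, 0.4, -0.5]
width: 0.0129
grip_force: 58.9
```

```bash
cat >> h.py <<'E'
A=np.array([.6133,-.1808]);U=np.array([np.cos(np.radians(13.6)),np.sin(np.radians(13.6))]);N=np.array([-U[1],U[0]])
def st():
    s=telemetry.observe();p=s["position"];m=Ro.from_quat(s["orientation"]).as_matrix();d=p[:2]-A
    print("tip along %.1f lat %.1f | TCP lat %.1f z %.1f tinetop %.1f yaw %.2f xz %.4f"%(*[1000*v for v in((d-.112*m[:2,0])@U,(d-.112*m[:2,0])@N,d@N,p[2],p[2]+.0216)],np.degrees(np.arctan2(m[1,0],m[0,0]))%360,m[2,0]),
     "F",s["force"].round(1),"along %.1f lat %.1f"%(s["force"][:2]@U,s["force"][:2]@N),"T",s["wrist_torque"].round(2))
E
python3 -c "from h import *;st()"
```

```text
tip along -45.9 lat 0.2 | TCP lat 0.3 z 51.2 tinetop 72.8 yaw 193.54 xz 0.0001 F [-0.1  0.4 -0.5] along -0.1 lat 0.4 T [0.03 0.04 0.03]
```

Emit:
{"name": "servo_tool", "arguments": {"offset": [[-0.004,0,0.002],[-0.008,0,0.002],[-0.012,0,0.002],[-0.016,0,0.002],[-0.02,0,0.002],[-0.023,0,0.002],[-0.026,0,0.002],[-0.0285,0,0.002],[-0.0305,0,0.002],[-0.0305,0,0.002]], "twist": [[0,0,0],[0,0,0],[0,0,0],[0,0,0],[0,0,0],[0,0,0],[0,0,0],[0,0,0],[0,0,0],[0,0,0]], "hand": [0.0,0.0,0.0,0.0,0.0,0.0,0.0,0.0,0.0,0.0]}}

```text
clock: 6.13
position: [0.4899, -0.2104, 0.0493]
orientation: [-0.118, 0.993, -0.0, 0.0]
force: [1.0, -0.1, -0.5]
width: 0.0131
grip_force: 58.9
```

```bash
python3 - <<'E'
from h import *
st()
cs=[]
for n,b in(("top",(385,160,445,220)),("side",(350,290,430,370))):
    im=eyes.grab_frame(n)[:,:,::-1];cv2.imwrite(f"pics/{n}3.png",im)
    x0,y0,x1,y1=b;cs.append(cv2.resize(im[y0:y1,x0:x1],(400,400),interpolation=cv2.INTER_CUBIC))
cv2.imwrite("pics/c3.png",np.hstack(cs))
E
```

```text
tip along -14.9 lat 0.2 | TCP lat 0.2 z 49.3 tinetop 70.9 yaw 193.57 xz -0.0003 F [ 1.  -0.1 -0.5] along 0.9 lat -0.4 T [0.03 0.04 0.06]
```

View pics/c3.png

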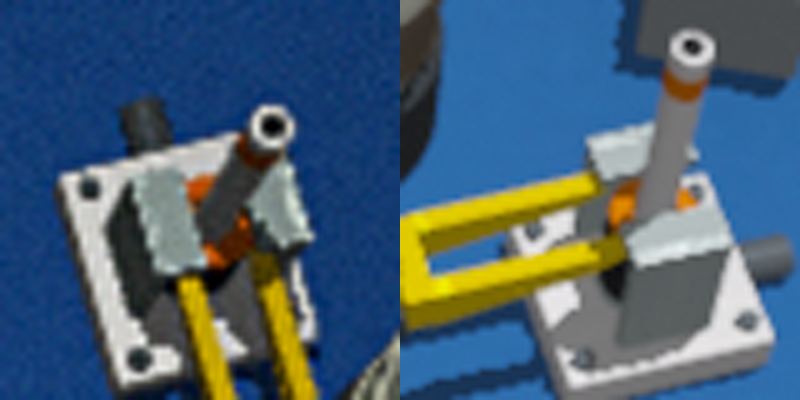

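The tine tips are just under the near rail edges, at left crop px ≈(190,280) and (265,265), straddling the tube evenly. I'll raise slowly until the tine tops touch the rails.

Emit:
{"name": "servo_tool", "arguments": {"offset": [[0,0,-0.0003],[0,0,-0.0006],[0,0,-0.0009],[0,0,-0.0012],[0,0,-0.0015],[0,0,-0.0018],[0,0,-0.0021],[0,0,-0.0024],[0,0,-0.0024],[0,0,-0.0024]], "twist": [[0,0,0],[0,0,0],[0,0,0],[0,0,0],[0,0,0],[0,0,0],[0,0,0],[0,0,0],[0,0,0],[0,0,0]], "hand": [0.0,0.0,0.0,0.0,0.0,0.0,0.0,0.0,0.0,0.0]}}

```text
clock: 7.07
position: [0.4894, -0.2105, 0.0517]
orientation: [-0.118, 0.993, -0.0, 0.0]
force: [0.1, 0.6, -1.2]
width: 0.013
grip_force: 58.9
```

```bash
python3 -c "from h import *;st()"
```

```text
tip along -15.4 lat 0.2 | TCP lat 0.3 z 51.7 tinetop 73.3 yaw 193.55 xz -0.0000 F [ 0.1  0.6 -1.2] along 0.2 lat 0.5 T [-0.02  0.01  0.03]
```

Emit:
{"name": "servo_tool", "arguments": {"offset": [[0,0,-0.0003],[0,0,-0.0006],[0,0,-0.0009],[0,0,-0.0012],[0,0,-0.0015],[0,0,-0.0015],[0,0,-0.0015],[0,0,-0.0015],[0,0,-0.0015],[0,0,-0.0015]], "twist": [[0,0,0],[0,0,0],[0,0,0],[0,0,0],[0,0,0],[0,0,0],[0,0,0],[0,0,0],[0,0,0],[0,0,0]], "hand": [0.0,0.0,0.0,0.0,0.0,0.0,0.0,0.0,0.0,0.0]}}

```text
clock: 7.9
position: [0.4894, -0.2105, 0.0532]
orientation: [-0.118, 0.993, 0.0, -0.0]
force: [0.3, 0.3, -1.5]
width: 0.013
grip_force: 58.9
```

```bash
python3 -c "from h import *;st()"
```

```text
tip along -15.4 lat 0.2 | TCP lat 0.3 z 53.2 tinetop 74.8 yaw 193.55 xz 0.0001 F [ 0.3  0.3 -1.5] along 0.4 lat 0.2 T [0.05 0.01 0.01]
```

Emit:
{"name": "servo_tool", "arguments": {"offset": [[0,0,-0.0003],[0,0,-0.0006],[0,0,-0.0009],[0,0,-0.0012],[0,0,-0.0015],[0,0,-0.0015],[0,0,-0.0015],[0,0,-0.0015],[0,0,-0.0015],[0,0,-0.0015]], "twist": [[0,0,0],[0,0,0],[0,0,0],[0,0,0],[0,0,0],[0,0,0],[0,0,0],[0,0,0],[0,0,0],[0,0,0]], "hand": [0.0,0.0,0.0,0.0,0.0,0.0,0.0,0.0,0.0,0.0]}}

```text
clock: 8.73
position: [0.4893, -0.2104, 0.0545]
orientation: [-0.118, 0.993, 0.0, -0.0]
force: [1.7, 0.3, -5.4]
width: 0.0133
grip_force: 58.4
```

```bash
python3 -c "from h import *;st()"
```

```text
tip along -15.5 lat 0.3 | TCP lat 0.4 z 54.5 tinetop 76.1 yaw 193.56 xz 0.0003 F [ 1.7  0.3 -5.4] along 1.7 lat -0.1 T [-0.14  0.07 -0.03]
```

Contact: Fz changed by about −4 N at tine top ≈76 mm. I'll back off slightly and push in.

Emit:
{"name": "servo_tool", "arguments": {"offset": [[0,0,0.0003],[-0.002,0,0.0003],[-0.004,0,0.0003],[-0.006,0,0.0003],[-0.008,0,0.0003],[-0.01,0,0.0003],[-0.012,0,0.0003],[-0.014,0,0.0003],[-0.016,0,0.0003],[-0.016,0,0.0003]], "twist": [[0,0,0],[0,0,0],[0,0,0],[0,0,0],[0,0,0],[0,0,0],[0,0,0],[0,0,0],[0,0,0],[0,0,0]], "hand": [0.0,0.0,0.0,0.0,0.0,0.0,0.0,0.0,0.0,0.0]}}

```text
clock: 9.57
position: [0.5041, -0.2069, 0.0541]
orientation: [-0.118, 0.993, -0.0, -0.001]
force: [-4.5, -1.0, -3.2]
width: 0.0131
grip_force: 58.6
```

```bash
python3 -c "from h import *;st()"
```

```text
tip along -0.3 lat 0.2 | TCP lat 0.3 z 54.1 tinetop 75.7 yaw 193.53 xz 0.0024 F [-4.5 -1.  -3.2] along -4.6 lat 0.1 T [-0.36  1.09 -0.06]
```

Emit:
{"name": "servo_tool", "arguments": {"offset": [[-0.0015,0,0],[-0.003,0,0],[-0.0045,0,0],[-0.006,0,0],[-0.0075,0,0],[-0.009,0,0],[-0.0105,0,0],[-0.012,0,0],[-0.012,0,0],[-0.012,0,0]], "twist": [[0,0,0],[0,0,0],[0,0,0],[0,0,0],[0,0,0],[0,0,0],[0,0,0],[0,0,0],[0,0,0],[0,0,0]], "hand": [0.0,0.0,0.0,0.0,0.0,0.0,0.0,0.0,0.0,0.0]}}

```text
clock: 10.4
position: [0.5148, -0.2045, 0.054]
orientation: [-0.117, 0.993, -0.0, -0.002]
force: [-7.5, -2.3, -2.6]
width: 0.0131
grip_force: 58.8
```

```bash
python3 -c "from h import *;st()"
```

```text
tip along 10.7 lat -0.1 | TCP lat 0.2 z 54.0 tinetop 75.6 yaw 193.48 xz 0.0039 F [-7.5 -2.3 -2.6] along -7.9 lat -0.5 T [-0.6   1.49 -0.12]
```

Emit:
{"name": "servo_tool", "arguments": {"offset": [[-0.001,0,0],[-0.002,0,0],[-0.003,0,0],[-0.004,0,0],[-0.005,0,0],[-0.006,0,0],[-0.007,0,0],[-0.008,0,0],[-0.008,0,0],[-0.008,0,0]], "twist": [[0,-0.05,0],[0,-0.1,0],[0,-0.15,0],[0,-0.2,0],[0,-0.2,0],[0,-0.2,0],[0,-0.2,0],[0,-0.2,0],[0,-0.2,0],[0,-0.2,0]], "hand": [0.0,0.0,0.0,0.0,0.0,0.0,0.0,0.0,0.0,0.0]}}

```text
clock: 11.23
position: [0.5216, -0.2028, 0.0538]
orientation: [-0.117, 0.993, -0.0, -0.001]
force: [-9.1, -3.5, -2.0]
width: 0.0134
grip_force: 58.8
```

```bash
python3 -c "from h import *;st()"
```

```text
tip along 17.7 lat -0.1 | TCP lat 0.2 z 53.8 tinetop 75.4 yaw 193.45 xz 0.0024 F [-9.1 -3.5 -2. ] along -9.6 lat -1.3 T [-0.77  1.92 -0.15]
```

Emit:
{"name": "servo_tool", "arguments": {"offset": [[-0.0006,0,0],[-0.0012,0,0],[-0.0018,0,0],[-0.0024,0,0],[-0.003,0,0],[-0.0036,0,0],[-0.0042,0,0],[-0.0048,0,0],[-0.005,0,0],[-0.005,0,0]], "twist": [[0,-0.05,0],[0,-0.1,0],[0,-0.1,0],[0,-0.1,0],[0,-0.1,0],[0,-0.1,0],[0,-0.1,0],[0,-0.1,0],[0,-0.1,0],[0,-0.1,0]], "hand": [0.0,0.0,0.0,0.0,0.0,0.0,0.0,0.0,0.0,0.0]}}

```text
clock: 12.07
position: [0.5256, -0.2018, 0.0537]
orientation: [-0.117, 0.993, -0.0, -0.001]
force: [-11.4, -4.6, -0.6]
width: 0.013
grip_force: 58.9
```

```bash
python3 -c "from h import *;st()"
```

```text
tip along 21.8 lat -0.1 | TCP lat 0.2 z 53.7 tinetop 75.3 yaw 193.43 xz 0.0022 F [-11.4  -4.6  -0.6] along -12.2 lat -1.8 T [-0.88  2.21 -0.15]
```

Emit:
{"name": "servo_tool", "arguments": {"offset": [[-0.0003,0,0],[-0.0006,0,0],[-0.0009,0,0],[-0.0012,0,0],[-0.0015,0,0],[-0.0018,0,0],[-0.002,0,0],[-0.002,0,0],[-0.002,0,0],[-0.002,0,0]], "twist": [[0,0,0],[0,0,0],[0,0,0],[0,0,0],[0,0,0],[0,0,0],[0,0,0],[0,0,0],[0,0,0],[0,0,0]], "hand": [0.0,0.0,0.0,0.0,0.0,0.0,0.0,0.0,0.0,0.0]}}

```text
clock: 12.9
position: [0.5273, -0.2014, 0.0537]
orientation: [-0.117, 0.993, -0.0, -0.001]
force: [-12.4, -3.2, -0.9]
width: 0.013
grip_force: 58.9
```

```bash
python3 -c "from h import *;st()"
```

```text
tip along 23.5 lat -0.2 | TCP lat 0.2 z 53.7 tinetop 75.3 yaw 193.42 xz 0.0028 F [-12.4  -3.2  -0.9] along -12.8 lat -0.2 T [-0.97  2.35 -0.1 ]
```

Emit:
{"name": "servo_tool", "arguments": {"offset": [[-0.0003,0,0],[-0.0006,0,0],[-0.0009,0,0],[-0.0012,0,0],[-0.0015,0,0],[-0.0018,0,0],[-0.002,0,0],[-0.002,0,0],[-0.002,0,0],[-0.002,0,0]], "twist": [[0,0,0],[0,0,0],[0,0,0],[0,0,0],[0,0,0],[0,0,0],[0,0,0],[0,0,0],[0,0,0],[0,0,0]], "hand": [0.0,0.0,0.0,0.0,0.0,0.0,0.0,0.0,0.0,0.0]}}

```text
clock: 13.73
position: [0.5291, -0.201, 0.0537]
orientation: [-0.117, 0.993, -0.0, -0.002]
force: [-12.4, -5.3, 0.3]
width: 0.0128
grip_force: 59.0
```

```bash
python3 -c "from h import *;st()"
```

```text
tip along 25.4 lat -0.1 | TCP lat 0.2 z 53.7 tinetop 75.3 yaw 193.42 xz 0.0030 F [-12.4  -5.3   0.3] along -13.3 lat -2.3 T [-0.97  2.4  -0.15]
```

Emit:
{"name": "servo_tool", "arguments": {"offset": [[-0.0003,0,0],[-0.0006,0,0],[-0.0009,0,0],[-0.0012,0,0],[-0.0015,0,0],[-0.0018,0,0],[-0.002,0,0],[-0.002,0,0],[-0.002,0,0],[-0.002,0,0]], "twist": [[0,0,0],[0,0,0],[0,0,0],[0,0,0],[0,0,0],[0,0,0],[0,0,0],[0,0,0],[0,0,0],[0,0,0]], "hand": [0.0,0.0,0.0,0.0,0.0,0.0,0.0,0.0,0.0,0.0]}}

```text
clock: 14.57
position: [0.5297, -0.2008, 0.0537]
orientation: [-0.117, 0.993, -0.0, -0.003]
force: [-15.1, -5.4, 2.4]
width: 0.0129
grip_force: 59.3
```

```bash
python3 -c "from h import *;st()"
```

```text
tip along 26.1 lat -0.2 | TCP lat 0.2 z 53.7 tinetop 75.3 yaw 193.39 xz 0.0054 F [-15.1  -5.4   2.4] along -16.0 lat -1.7 T [-1.09  2.89 -0.16]
```

The force stopped climbing with travel and jumped to 16 N at tip +26 mm, which is where the geometry predicted the stop. I'll let go and rise.

Emit:
{"name": "servo_tool", "arguments": {"offset": [[0.001,0,0],[0.002,0,0],[0.002,0,0],[0.002,0,0],[0.002,0,0],[0.002,0,0],[0.002,0,0],[0.002,0,0],[0.002,0,0],[0.002,0,0]], "twist": [[0,0,0],[0,0,0],[0,0,0],[0,0,0],[0,0,0],[0,0,0],[0,0,0],[0,0,0],[0,0,0],[0,0,0]], "hand": [0.0,0.0,0.02,0.03,0.04,0.045,0.05,0.05,0.05,0.05]}}

```text
clock: 15.4
position: [0.5334, -0.1998, 0.0545]
orientation: [-0.118, 0.993, 0.0, 0.003]
force: [0.3, 0.1, -0.1]
width: 0.0499
grip_force: 0.0
```

Emit:
{"name": "servo_tool", "arguments": {"offset": [[0,0,-0.01],[0,0,-0.03],[0,0,-0.05],[0,0,-0.08],[0,0,-0.11],[0,0,-0.14],[0,0,-0.15],[0,0,-0.15],[0,0,-0.15],[0,0,-0.15]], "twist": [[0,0,0],[0,0,0],[0,0,0],[0,0,0],[0,0,0],[0,0,0],[0,0,0],[0,0,0],[0,0,0],[0,0,0]], "hand": [0.05,0.05,0.05,0.05,0.05,0.05,0.05,0.05,0.05,0.05]}}

```text
clock: 16.23
position: [0.5314, -0.1997, 0.2028]
orientation: [-0.118, 0.993, 0.001, 0.001]
force: [0.6, 0.1, 0.1]
width: 0.0502
grip_force: 0.0
```

```bash
python3 - <<'E'
from h import *
st()
cs=[]
for n,b in(("top",(385,160,465,240)),("side",(330,280,430,380))):
    im=eyes.grab_frame(n)[:,:,::-1];cv2.imwrite(f"pics/{n}4.png",im)
    x0,y0,x1,y1=b;cs.append(cv2.resize(im[y0:y1,x0:x1],(400,400),interpolation=cv2.INTER_CUBIC))
cv2.imwrite("pics/c4.png",np.hstack(cs))
move((.6133,-.1808,.20),down(193.6))
E
```

```text
tip along 28.0 lat 0.8 | TCP lat 0.9 z 202.8 tinetop 224.4 yaw 193.55 xz -0.0028 F [0.6 0.1 0.1] along 0.6 lat -0.0 T [-0.04  0.03  0.01]
offset mm [-84.2  -0.9   2.4]
twist deg [ 0.14  0.1  -0.05]
```

View pics/c4.png

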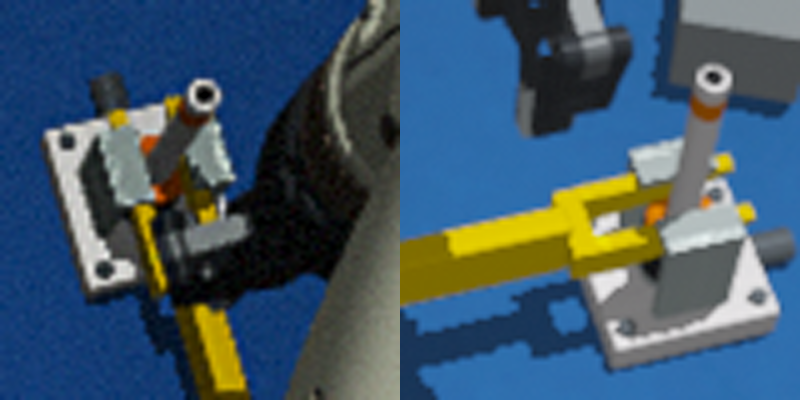

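The fork stays wedged. Its tips show past the rails at side crop ≈(722,163) and (745,212), and the tines lie flat under the rails. Next I'll move over the tube.

Emit:
{"name": "servo_tool", "arguments": {"offset": [[-0.015,0,0],[-0.03,-0.0005,0],[-0.045,-0.001,0],[-0.06,-0.001,0],[-0.075,-0.001,0],[-0.084,-0.001,0],[-0.084,-0.001,0],[-0.084,-0.001,0],[-0.084,-0.001,0],[-0.084,-0.001,0]], "twist": [[0.1,0.1,0],[0.1,0.15,0],[0.1,0.15,0],[0.1,0.15,0],[0.1,0.15,0],[0.1,0.15,0],[0.1,0.15,0],[0.1,0.15,0],[0.1,0.15,0],[0.1,0.15,0]], "hand": [0.05,0.05,0.05,0.05,0.05,0.05,0.05,0.05,0.05,0.05]}}

```text
clock: 17.17
position: [0.6134, -0.1816, 0.2044]
orientation: [-0.118, 0.993, -0.001, 0.001]
force: [-0.0, 0.9, 0.6]
width: 0.05
grip_force: 0.0
```

```bash
python3 - <<'E'
from h import *
st();move((.6133,-.1808,.116),down(193.6))
E
```

```text
tip along 111.9 lat -0.9 | TCP lat -0.8 z 204.4 tinetop 226.0 yaw 193.53 xz -0.0014 F [-0.   0.9  0.6] along 0.2 lat 0.9 T [ 0.01 -0.01  0.03]
offset mm [ 0.   0.9 88.4]
twist deg [-0.07  0.08 -0.07]
```

Emit:
{"name": "servo_tool", "arguments": {"offset": [[0,0.0009,0.02],[0,0.0009,0.04],[0,0.0009,0.06],[0,0.0009,0.075],[0,0.0009,0.084],[0,0.0009,0.088],[0,0.0009,0.088],[0,0.0009,0.088],[0,0.0009,0.088],[0,0.0009,0.088]], "twist": [[0,0,0],[0,0,0],[0,0,0],[0,0,0],[0,0,0],[0,0,0],[0,0,0],[0,0,0],[0,0,0],[0,0,0]], "hand": [0.05,0.05,0.05,0.05,0.05,0.05,0.05,0.05,0.05,0.05]}}

```text
clock: 18.0
position: [0.6152, -0.1809, 0.1183]
orientation: [-0.118, 0.993, -0.001, 0.003]
force: [0.3, -1.1, 0.3]
width: 0.0496
grip_force: 0.0
```

Emit:
{"name": "servo_tool", "arguments": {"offset": [[0,0,0],[0,0,0],[0,0,0],[0,0,0],[0,0,0],[0,0,0],[0,0,0],[0,0,0],[0,0,0],[0,0,0]], "twist": [[0,0,0],[0,0,0],[0,0,0],[0,0,0],[0,0,0],[0,0,0],[0,0,0],[0,0,0],[0,0,0],[0,0,0]], "hand": [0.03,0.02,0.01,0.0,0.0,0.0,0.0,0.0,0.0,0.0]}}

```text
clock: 18.83
position: [0.6147, -0.1809, 0.1174]
orientation: [-0.118, 0.993, -0.001, 0.002]
force: [-0.0, -1.6, 3.8]
width: 0.0123
grip_force: 58.4
```

```bash
python3 -c "from h import *;st();print(telemetry.observe()['grip_force'])"
```

```text
tip along 113.3 lat -0.5 | TCP lat -0.4 z 117.4 tinetop 139.0 yaw 193.55 xz -0.0035 F [-0.  -1.6  3.8] along -0.4 lat -1.6 T [-0.32  0.02 -0.02]
58.350123167037964
```

Emit:
{"name": "servo_tool", "arguments": {"offset": [[0,0,-0.0003],[0,0,-0.0006],[0,0,-0.0009],[0,0,-0.0012],[0,0,-0.0015],[0,0,-0.0018],[0,0,-0.0021],[0,0,-0.0024],[0,0,-0.0027],[0,0,-0.003]], "twist": [[0,0,0],[0,0,0],[0,0,0],[0,0,0],[0,0,0],[0,0,0],[0,0,0],[0,0,0],[0,0,0],[0,0,0]], "hand": [0.0,0.0,0.0,0.0,0.0,0.0,0.0,0.0,0.0,0.0]}}

```text
clock: 19.67
position: [0.614, -0.1805, 0.1191]
orientation: [-0.118, 0.993, -0.0, 0.001]
force: [1.9, -1.5, -5.2]
width: 0.0125
grip_force: 58.4
```

```bash
python3 -c "from h import *;st()"
```

```text
tip along 112.7 lat 0.1 | TCP lat 0.2 z 119.1 tinetop 140.7 yaw 193.55 xz -0.0014 F [ 1.9 -1.5 -5.2] along 1.5 lat -1.9 T [-0.6 -0.5 -0. ]
```

Emit:
{"name": "servo_tool", "arguments": {"offset": [[0,0,-0.0002],[0,0,-0.0004],[0,0,-0.0006],[0,0,-0.0008],[0,0,-0.001],[0,0,-0.0012],[0,0,-0.0014],[0,0,-0.0016],[0,0,-0.0018],[0,0,-0.0018]], "twist": [[0,0,0],[0,0,0],[0,0,0],[0,0,0],[0,0,0],[0,0,0],[0,0,0],[0,0,0],[0,0,0],[0,0,0]], "hand": [0.0,0.0,0.0,0.0,0.0,0.0,0.0,0.0,0.0,0.0]}}

```text
clock: 20.5
position: [0.6142, -0.1805, 0.1218]
orientation: [-0.118, 0.993, -0.001, 0.001]
force: [0.9, -0.8, -4.7]
width: 0.0124
grip_force: 58.5
```

```bash
python3 -c "from h import *;st()"
```

```text
tip along 113.0 lat 0.0 | TCP lat 0.1 z 121.8 tinetop 143.4 yaw 193.56 xz -0.0026 F [ 0.9 -0.8 -4.7] along 0.7 lat -1.0 T [-0.28 -0.14  0.  ]
```

The tube has risen 4.4 mm at a steady 5 N, so it is free. I'll draw it out.

Emit:
{"name": "servo_tool", "arguments": {"offset": [[0,0,-0.001],[0,0,-0.003],[0,0,-0.005],[0,0,-0.007],[0,0,-0.009],[0,0,-0.012],[0,0,-0.016],[0,0,-0.021],[0,0,-0.027],[0,0,-0.033]], "twist": [[0,0,0],[0,0,0],[0,0,0],[0,0,0],[0,0,0],[0,0,0],[0,0,0],[0,0,0],[0,0,0],[0,0,0]], "hand": [0.0,0.0,0.0,0.0,0.0,0.0,0.0,0.0,0.0,0.0]}}

```text
clock: 21.33
position: [0.6143, -0.1806, 0.1556]
orientation: [-0.118, 0.993, -0.001, 0.002]
force: [0.6, 1.3, -0.8]
width: 0.0128
grip_force: 58.8
```

Emit:
{"name": "servo_tool", "arguments": {"offset": [[0,0,-0.007],[0,0,-0.014],[0,0,-0.021],[0,0,-0.028],[0,0,-0.036],[0,0,-0.044],[0,0,-0.052],[0,0,-0.06],[0,0,-0.065],[0,0,-0.065]], "twist": [[0,0,0],[0,0,0],[0,0,0],[0,0,0],[0,0,0],[0,0,0],[0,0,0],[0,0,0],[0,0,0],[0,0,0]], "hand": [0.0,0.0,0.0,0.0,0.0,0.0,0.0,0.0,0.0,0.0]}}

```text
clock: 22.17
position: [0.6148, -0.1807, 0.2215]
orientation: [-0.118, 0.993, -0.001, 0.003]
force: [0.9, -0.1, -0.4]
width: 0.0121
grip_force: 58.8
```

```bash
python3 - <<'E'
from h import *
st();print(telemetry.observe()["joint_positions"].round(2));move((.6787,.0177,.218),down(193.6))
E
```

```text
tip along 113.5 lat -0.4 | TCP lat -0.3 z 221.5 tinetop 243.1 yaw 193.55 xz -0.0051 F [ 0.9 -0.1 -0.4] along 0.9 lat -0.3 T [-0.03  0.04  0.04]
[-0.29  0.53  0.41  1.44 -0.   -0.52]
offset mm [-108.6  178.     3.5]
twist deg [-0.18  0.29 -0.05]
```

Emit:
{"name": "servo_tool", "arguments": {"offset": [[-0.013,0.022,0],[-0.027,0.044,0],[-0.04,0.066,0],[-0.054,0.088,0],[-0.067,0.11,0],[-0.08,0.132,0],[-0.093,0.153,0],[-0.104,0.17,0],[-0.1086,0.178,0],[-0.1086,0.178,0]], "twist": [[0,0.1,0],[-0.1,0.2,0],[-0.1,0.2,0],[-0.1,0.2,0],[-0.1,0.2,0],[-0.1,0.2,0],[-0.1,0.2,0],[-0.1,0.2,0],[-0.1,0.2,0],[-0.1,0.2,0]], "hand": [0.0,0.0,0.0,0.0,0.0,0.0,0.0,0.0,0.0,0.0]}}

```text
clock: 23.0
position: [0.6781, 0.0203, 0.2188]
orientation: [-0.12, 0.993, 0.0, -0.001]
force: [-0.5, 0.3, 0.2]
width: 0.0124
grip_force: 58.8
```

```bash
python3 - <<'E'
from h import *
cs=[]
for n,b in(("top",(290,120,390,220)),("side",(350,170,470,290))):
    im=eyes.grab_frame(n)[:,:,::-1];cv2.imwrite(f"pics/{n}5.png",im)
    x0,y0,x1,y1=b;cs.append(cv2.resize(im[y0:y1,x0:x1],(400,400),interpolation=cv2.INTER_CUBIC))
cv2.imwrite("pics/c5.png",np.hstack(cs))
move((.6787,.0177,.110),down(193.6));print(telemetry.observe()["position"])
E
```

```text
offset mm [ -1.4   0.  109.2]
twist deg [-0.03 -0.12 -0.04]
[0.67758767 0.01748137 0.21920193]
```

View pics/c5.png

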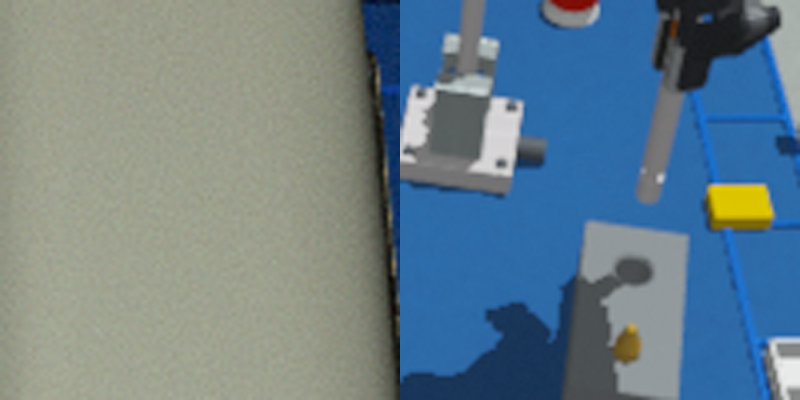

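The top view is blocked by the arm. In the side view the tube hangs above the stand, with its foot at crop (650,200) → px ≈(425,229) and the hole at crop (634,270). I'll check the foot against the hole by ray.

```bash
python3 - <<'E'
from h import *
im=cv2.imread("pics/side5.png")
p=P["side"];pr=lambda X:(lambda c:(c[:2]/c[2]).round(1))(p["intrinsics"]@(p["R"]@np.array(X)+p["t"]))
print("pred foot,up60,hole",pr((.6776,.0175,.1218)),pr((.6776,.0175,.1818)),pr((.6787,.0177,.055)))
hsv=cv2.cvtColor(im,cv2.COLOR_BGR2HSV)
for r in(205,210,214,218,222,225,227,229,231,233):
    q=np.where(hsv[r,405:450,1]<110)[0]+405;print(r,q.min() if len(q) else 0,q.max() if len(q) else 0,len(q))
E
```

```text
pred foot,up60,hole [424.3 229.1] [429.2 207.8] [419.8 250.7]
205 426 433 8
210 425 431 7
214 424 430 7
218 423 429 7
222 422 429 8
225 421 449 16
227 421 427 7
229 421 441 8
231 441 441 1
233 442 442 1
```

Predicted and seen axis agree within 0.5 px, so the tube hangs vertical over the hole. I'll lower it.

Emit:
{"name": "servo_tool", "arguments": {"offset": [[-0.001,0,0.01],[-0.0014,0,0.02],[-0.0014,0,0.03],[-0.0014,0,0.04],[-0.0014,0,0.05],[-0.0014,0,0.058],[-0.0014,0,0.062],[-0.0014,0,0.066],[-0.0014,0,0.07],[-0.0014,0,0.075]], "twist": [[0,0,0],[0,0,0],[0,0,0],[0,0,0],[0,0,0],[0,0,0],[0,0,0],[0,0,0],[0,0,0],[0,0,0]], "hand": [0.0,0.0,0.0,0.0,0.0,0.0,0.0,0.0,0.0,0.0]}}

```text
clock: 23.93
position: [0.6797, 0.0184, 0.145]
orientation: [-0.118, 0.993, -0.0, 0.0]
force: [-0.3, -0.1, -0.2]
width: 0.0125
grip_force: 58.8
```

```bash
python3 - <<'E'
from h import *
s=telemetry.observe();print(s["position"].round(4),s["force"].round(1));move((.6787,.0177,.109),down(193.6))
E
```

```text
[0.6797 0.0184 0.145 ] [-0.3 -0.1 -0.2]
offset mm [ 1.2 -0.4 36. ]
twist deg [-0.02  0.03 -0.04]
```

Emit:
{"name": "servo_tool", "arguments": {"offset": [[0.001,0,0.005],[0.001,0,0.01],[0.001,0,0.015],[0.001,0,0.02],[0.001,0,0.024],[0.001,0,0.028],[0.001,0,0.031],[0.001,0,0.033],[0.001,0,0.034],[0.001,0,0.035]], "twist": [[0,0,0],[0,0,0],[0,0,0],[0,0,0],[0,0,0],[0,0,0],[0,0,0],[0,0,0],[0,0,0],[0,0,0]], "hand": [0.0,0.0,0.0,0.0,0.0,0.0,0.0,0.0,0.0,0.0]}}

```text
clock: 24.77
position: [0.6783, 0.018, 0.1096]
orientation: [-0.118, 0.993, -0.0, -0.0]
force: [-0.3, 0.6, -1.5]
width: 0.0127
grip_force: 58.8
```

```bash
python3 - <<'E'
from h import *
s=telemetry.observe();print(s["position"].round(4),s["force"].round(1))
E
```

```text
[0.6783 0.018  0.1096] [-0.3  0.6 -1.5]
```

Emit:
{"name": "servo_tool", "arguments": {"offset": [[0,0,0.0007],[0,0,0.0014],[0,0,0.0016],[0,0,0.0016],[0,0,0.0016],[0,0,0.0016],[0,0,0.0016],[0,0,0.0016],[0,0,0.0016],[0,0,0.0016]], "twist": [[0,0,0],[0,0,0],[0,0,0],[0,0,0],[0,0,0],[0,0,0],[0,0,0],[0,0,0],[0,0,0],[0,0,0]], "hand": [0.0,0.0,0.0,0.0,0.01,0.015,0.02,0.03,0.04,0.05]}}

```text
clock: 25.6
position: [0.6782, 0.0181, 0.1082]
orientation: [-0.118, 0.993, -0.0, -0.0]
force: [-0.1, 0.1, -0.5]
width: 0.0496
grip_force: 0.0
```

Emit:
{"name": "servo_tool", "arguments": {"offset": [[0,0,0],[0,0,0],[0,0,-0.01],[0,0,-0.03],[0,0,-0.05],[0,0,-0.07],[0,0,-0.09],[0,0,-0.1],[0,0,-0.1],[0,0,-0.1]], "twist": [[0,0,0],[0,0,0],[0,0,0],[0,0,0],[0,0,0],[0,0,0],[0,0,0],[0,0,0],[0,0,0],[0,0,0]], "hand": [0.055,0.055,0.055,0.055,0.055,0.055,0.055,0.055,0.055,0.055]}}

```text
clock: 26.43
position: [0.6786, 0.0181, 0.2086]
orientation: [-0.118, 0.993, -0.0, 0.0]
force: [-0.3, 0.4, -0.6]
width: 0.0555
grip_force: 0.0
```

Emit:
{"name": "servo_tool", "arguments": {"offset": [[0.02,0,0],[0.04,0,0],[0.06,0,0],[0.08,0,0],[0.1,0,0],[0.12,0,0],[0.14,0,0],[0.16,0,0],[0.17,0,0],[0.17,0,0]], "twist": [[0,0,0],[0,0,0],[0,0,0],[0,0,0],[0,0,0],[0,0,0],[0,0,0],[0,0,0],[0,0,0],[0,0,0]], "hand": [0.055,0.055,0.055,0.055,0.055,0.055,0.055,0.055,0.055,0.055]}}

```text
clock: 27.27
position: [0.5098, -0.0221, 0.2068]
orientation: [-0.118, 0.993, 0.0, -0.003]
force: [-1.0, -0.1, -0.5]
width: 0.0549
grip_force: 0.0
```

```bash
python3 - <<'E'
from h import *
im=eyes.grab_frame("side")[:,:,::-1];cv2.imwrite("pics/side6.png",im)
cv2.imwrite("pics/c6.png",cv2.resize(im[180:400,270:490],(600,600),interpolation=cv2.INTER_CUBIC))
E
```

```text
(no output)
```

View pics/c6.png

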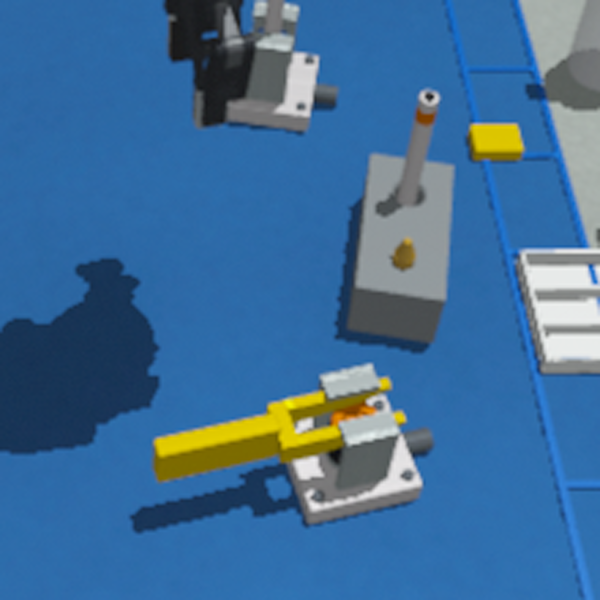

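The tube stands in the hole with its top at crop (429,98). The fork is still wedged under the rails, and the ring is held down. I'm handing in.

```bash
python3 -c "
from rig import bot
print(bot.close_job())"
```

```text
the job is handed in; nothing more can be done
None
```

The job is handed in at about 27 s: the orange-banded tube stands in the empty hole of the grey stand, the fork is still wedged under the rails after a 16 N final push, the tube came out at about 5 N, and I saw nothing else moved.

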